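# Set up a drip-filter coffee on the serving tray

## Robot

A 7-joint arm with a two-finger parallel gripper is mounted at the origin on a cart in front of the work surface, level with it; the furniture and walls round the work are solid. World frame = base frame: x ahead of the robot, y to its left, z up, the work surface at z = 0. Lengths are in m, angles in degrees, forces in N, time in s.
With the tool pointing down it reaches from about 0.425 to 0.875 m from the base axis. Payload 4.7 kg.
Tool frame: the origin (TCP) lies between the finger pads; the fingertips stand 8 mm ahead of it and the grasp point (between the pads) lies 11 mm behind it (env.tip_extent is the distance from the TCP to the fingertips, in m); z points along the fingers, y is the line along which they close (so a half turn about z gives the same grasp; the last joint's range is limited). The gripper opens to 87 mm and grips with 3 to 60 N. Pads are 19 mm wide; open, the fingers measure 117 mm over their backs; the gripper's body (75 mm by 190 mm) begins 51 mm behind the grasp point.
Start: joints at [-63.879, 18.392, -4.016, 83.108, 1.295, 78.541, -3.26], TCP at [0.278, 0.588, 0.197] pointing down, gripper open.
Joint ranges: [-163.93, 163.93], [-17.29, 119.83], [-79.2, 71.16], [3.27, 140.29], [-89.18, 269.18], [5.43, 117.66], [-154.24, 154.24]. Speed limits (degrees/s): [147.25, 147.25, 180, 180, 180, 180, 180].

## Interface

Orientations are given as [roll, pitch, yaw] about the fixed x, y, z axes, in that order (R = Rz(yaw) Ry(pitch) Rx(roll)).
In Python, from cell import sensors, vision, workorder, env gives the robot as it stands.
- The arm moves only by the tool drive_tool, never from a script. Its argument "moves" is a list of rows, each an object of numbers: "x", "y", "z": the shift along the tool's x, y, z in mm; "rx", "ry", "rz": the turn, a rotation vector about the tool's x, y, z in rad; "fingers": the closure, from -1 (fully open) to 1 (shut). In form: [{"x": .., "y": .., "z": .., "rx": .., "ry": .., "rz": .., "fingers": ..}, ...]. A call has 1 to 20 rows; each row is the pose to reach, as a shift and turn from the pose commanded when the call began, along the tool's axes at that moment; what a row does not reach only later rows make up. A row lasts 1/8 s, in which the tool goes at most 62.5 mm and 10.7 degrees, less where a joint would pass 70% of its speed; a pose out of reach is approached as far as the arm can. A call with a gripper value outside its range is refused whole. The fingers move at their own pace and stop on an object; "force" is the grip in N (left out, the last holds). Time passes only in rows, so rows that repeat a pose let the fingers close. It gives the time, the measured TCP pose, the force, the opening and the grip force at its end, in the units of the state.
- sensors.get_obs(): the state, without advancing time (a new reading comes with each control period).
- vision.read_camera(name): name is "scene" or "top"; returns a dict with "image" (400x640x3 uint8, red, green, blue), "fx", "fy", "cx", "cy" (pixels), "k1" (the pictures are not rectified: a ray, as slopes to the right and down, at radius r is drawn at 1 + k1 r^2 times it, then the intrinsics apply), "R" (3x3) and "t" (3): a world point X has camera coordinates R X + t. Camera axes: x right, y down, z forward; pixel columns grow to the right and rows downward; lengths in m; the calibration is good to about 2 mm. A picture is of the moment at which its call begins. There is no depth.
- workorder.sign_off(): hands the job in; it is judged then, once.
The state is a dict: "time_s": time; "qpos": joint angles; "joint_velocities": joint speeds; "effort": joint torques, N m; "tool_pos": TCP position; "tool_rot": TCP orientation; "force": force on the tool from outside, world axes, zero at the start; "wrist_torque": the same for the moment, N m; "grip_width": finger opening in m; "grasp_force": force on a finger pad.
Only numpy, scipy, OpenCV 4.12 (cv2) and the standard library are available. Lean on these libraries where they do the work, as an engineer would, in place of code of your own. Each camera call takes 0.05 s, during which the arm holds its last target. There are 200 camera calls.

## Task

Lay up a Vietnamese drip coffee (phin) on the round wooden tray, from the bottom up: stand the blue tumbler in the middle of the cork coaster, seat the steel brewing chamber on the tumbler with its foot in the mouth, lower the perforated press flat onto the chamber's floor, then close the chamber with the domed lid. Set each part down in that order and let go of it before you fetch the next; keep the tumbler upright and leave the upside-down glass, the white cup and the teaspoon where they are.

Things in the scene. Friction and masses are not known exactly. Their poses are not given: they have to be found in the camera images.
- tray: Round dark wooden bar tray, fixed to the table, 212 mm across; floor 5 mm thick, rim 15 mm high over the table. Origin: centre of its underside. It carries a round cork coaster, 84 mm across and 3 mm thick, centred 35 mm from the tray's centre along the tray's -y; the teaspoon lies across the +y half.
- coaster (a point): Centre of the cork coaster's upper face, 8 mm above the table; the tumbler goes here. z up.
- tumbler: Blue ceramic tumbler without a handle, mouth up; loose, 0.15 kg, 72 mm high, round. Outside 49 mm across at the foot, widening evenly to 65 mm at the mouth; wall 3 mm, 58 mm across inside the mouth. Take it round the wall, 40 to 50 mm up, where it is about 60 mm across. Origin: centre of its underside, z up.
- chamber: Steel brewing cup on a wide plate; 48 mm high, 0.1 kg. From below: tapered foot, 6 mm high, 42 to 51 mm across, fits the tumbler's mouth; plate 86 mm across with upturned lip, 6 to 11 mm up, rests on the tumbler; cup 61 mm across (rim 64), mouth 57 inside, inner floor 10.5 mm up. Grip the cup, tips 13+ mm up. Origin: foot's underside, z up; seated, 66 mm above the tumbler's.
- press: Gravity press of the phin: perforated steel disc 50 mm across, 3 mm thick, on which it stands; 8 mm stem; round brass knob 14 mm across, 34 to 54 mm up; 0.07 kg. Origin: centre of the disc's underside, z up. On the chamber's floor its origin is 10.5 mm above the chamber's and its knob sticks 16 mm out; let go by opening only a little, the chamber's mouth is 57 mm.
- lid: Domed steel lid of the phin, 52 mm high, 0.08 kg, standing on its skirt (78 mm across outside, inside 72 at the mouth, 68 at the top, 9 mm deep; a flat shoulder inside rests on the chamber's rim; the dome clears the press's knob). Black knob 16 mm across, 34 to 52 mm up. Origin: centre of the skirt's underside, z up. Closed, its origin is 39 mm above the chamber's.
- spare_glass: Clear shot glass with gold lines, standing upside down: 60 mm across, 68 mm high, loose. Stays where it is. Origin: centre of its underside.
- cup: White espresso cup with a handle, 89 x 75 mm over the handle, 47 mm high, loose. Stays where it is. Origin: centre of its bounding box's underside; the handle points to its -x.
- teaspoon: Steel teaspoon, 130 x 26 x 11 mm, lying loose on the tray's +y half along the tray's x. Stays where it is. Origin: centre of its underside.
Not all that is in view belongs to the job. What is shaped like the lid but orange is not meant.

How it is judged:
By the outcome, as a careful person would: the job done as asked, in the order asked, and still so for the second after the job is handed in, with the robot touching nothing.
It also fails if it takes over 144 s, if anything falls off the work surface, if the arm or the gripper's body presses on something with over 40 N, if the wrist force passes 120 N, or if a joint passes its speed limit or range.

## Working session

There is one attempt and no reset: what is moved stays moved. The work goes in short steps, Python scripts to look and compute and a tool call to move; the robot and the scene stay as the last step left them, time stands still between calls to the robot, and variables do not carry over. Pictures are saved under pics/ and viewed, at most 14 in all, crops included, and the job is handed in when it is done.

Besides the shell and the picture viewer there is one more tool, called after "Call:" as name(argument=value, ...) on one line, values as JSON. drive_tool: Moves the arm, as the interface text tells. Its arguments: {"type":"object","properties":{"moves":{"type":"array"},"force":{"type":"number"}},"required":["moves"]}

```bash
mkdir -p pics; ls; python3 - <<'E'
from cell import sensors, vision, env
import cv2
o=sensors.get_obs(); print(o['time_s'],o['tool_pos'],o['tool_rot'],o['grip_width'],env.tip_extent)
for n in('scene','top'):
    c=vision.read_camera(n); cv2.imwrite(f'pics/{n}0.png',cv2.cvtColor(c['image'],cv2.COLOR_RGB2BGR))
    print(n,c['fx'],c['fy'],c['cx'],c['cy'],c['k1'],(-c['R'].T@c['t']).round(3),c['R'].round(3).tolist())
E
```

```text
pics
0.0 [0.27772518 0.58704007 0.19577731] [-1.79892906e+02  6.46843505e-03  1.54688599e+02] 0.0871247585261184 0.008
scene 482.8995437349229 482.8995437349229 315.68839449000365 200.27502564485377 -0.13052208481288546 [ 0.128 -0.721  1.071] [[0.87, -0.494, 0.003], [-0.37, -0.654, -0.66], [0.327, 0.573, -0.752]]
top 500.03326151538334 500.03326151538334 312.51747695317084 194.73223494269226 0.0008991246781837454 [0.518 0.085 1.195] [[-0.003, -1.0, -0.006], [-0.999, 0.004, -0.05], [0.05, 0.006, -0.999]]
```

View pics/scene0.png

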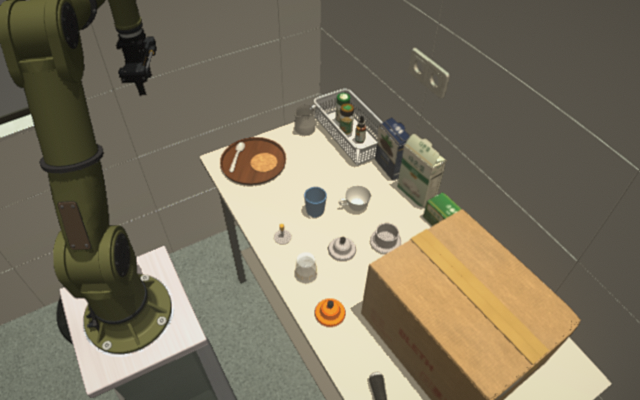

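View pics/top0.png

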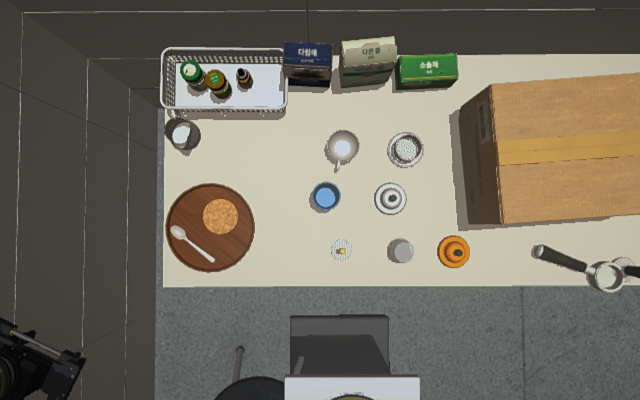

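The top view shows the tray at (210,227), coaster (220,216), blue tumbler (326,196), chamber (406,150), press (341,250), lid (390,198), an upside-down glass (401,250), the cup (342,147) and the orange decoy (454,251). Two things are lid-shaped: steel with a black knob at (390,198) and orange at (454,251). The steel one fits the description. Next I'll measure and confirm this in a crop.

```bash
cat > h.py <<'E'
import numpy as np, cv2
from scipy.optimize import least_squares
from cell import vision, sensors
def cam(n):
    c=vision.read_camera(n); c['bgr']=cv2.cvtColor(c['image'],cv2.COLOR_RGB2BGR); return c
def cast(c,uv,z):
    uv=np.asarray(uv,float).reshape(-1,2)
    d=(uv-[c['cx'],c['cy']])/[c['fx'],c['fy']]; s=d.copy()
    for _ in range(20): s=d/(1+c['k1']*(s**2).sum(1,keepdims=True))
    w=np.c_[s,np.ones(len(s))]@c['R']; o=-c['R'].T@c['t']
    return (o+w*((z-o[2])/w[:,2:]))[:,:2]
def proj(c,X):
    p=np.atleast_2d(X)@c['R'].T+c['t']; s=p[:,:2]/p[:,2:]
    s=s*(1+c['k1']*(s**2).sum(1,keepdims=True)); return s*[c['fx'],c['fy']]+[c['cx'],c['cy']]
def fitc(P,R=None):
    f=lambda q:np.hypot(*(P-q[:2]).T)-(q[2] if R is None else R)
    r=least_squares(f,[*P.mean(0),.03],loss='soft_l1',f_scale=.001); return r.x, np.abs(f(r.x)).mean()
def blob(mask,win):
    x0,y0,x1,y1=win; m=np.zeros(mask.shape,np.uint8); m[y0:y1,x0:x1]=mask[y0:y1,x0:x1]
    k=max(cv2.findContours(m,0,1)[0],key=cv2.contourArea); return k[:,0,:].astype(float)
E
python3 - <<'E'
from h import *
c=cam('top'); im=c['bgr']; hsv=cv2.cvtColor(im,cv2.COLOR_BGR2HSV).astype(int); H,S,V=hsv.transpose(2,0,1)
lab=cv2.cvtColor(im,cv2.COLOR_BGR2LAB).astype(int)
print('table hsv',hsv[225,290],hsv[180,430], 'press',hsv[240:260,341].tolist()[::3])
non=lambda s:(np.uint8(S<s))*255
def rep(n,m,w,z):
    k=blob(m,w); r,e=fitc(cast(c,k,z)); print(n,(r*1000).round(1),'res',round(e*1000,2)); return k
u8=lambda b:np.uint8(b)*255
K=[rep('coaster',u8((H>8)&(H<25)&(V>140)&(S>80)),(195,190,245,240),.008),
 rep('tumbler',u8((H>95)&(H<125)&(S>90)),(300,170,350,220),.072),
 rep('chamber86',non(22),(375,125,435,175),.011),
 rep('lid78',non(22),(365,175,415,222),.004),
 rep('press50',non(22),(322,232,362,268),.002),
 rep('brass',u8((S>110)&(H>15)&(H<35)),(322,232,362,268),.044),
 rep('lidknob',u8(V<60),(375,182,405,214),.045),
 rep('tray',u8(V<130),(160,175,262,280),.015),
 rep('spare',non(22),(380,230,420,272),.068)]
T=im.copy()
def crop(w,f): return cv2.resize(T[w[1]:w[3],w[0]:w[2]],None,fx=f,fy=f,interpolation=cv2.INTER_CUBIC)
a=crop((300,120,490,280),4)
s=4
for k in K: cv2.polylines(a,[np.int32((k+.5-[300,120])*s)],True,(0,0,255),1)
cv2.imwrite('pics/crop1.png',a)
E
```

```text
table hsv [ 26  29 204] [ 25  31 203] press [[65, 7, 210], [72, 7, 191], [75, 10, 207], [25, 165, 182], [28, 165, 199], [65, 8, 198], [42, 6, 203]]
coaster [527.2 312.1  40.8] res 0.56
tumbler [568.3  63.3  21. ] res 0.56
chamber86 [ 680.4 -126.2   35.9] res 3.92
lid78 [567.7 -93.1  35.3] res 0.62
press50 [446.5  24.9  23.6] res 0.68
brass [446.2  24.6   5.2] res 0.5
lidknob [-1469.4  7761.6  8108. ] res 0.49
tray [500.4 334.8 103.5] res 0.69
spare [ 445.2 -113.5   21.6] res 0.91
```

View pics/crop1.png

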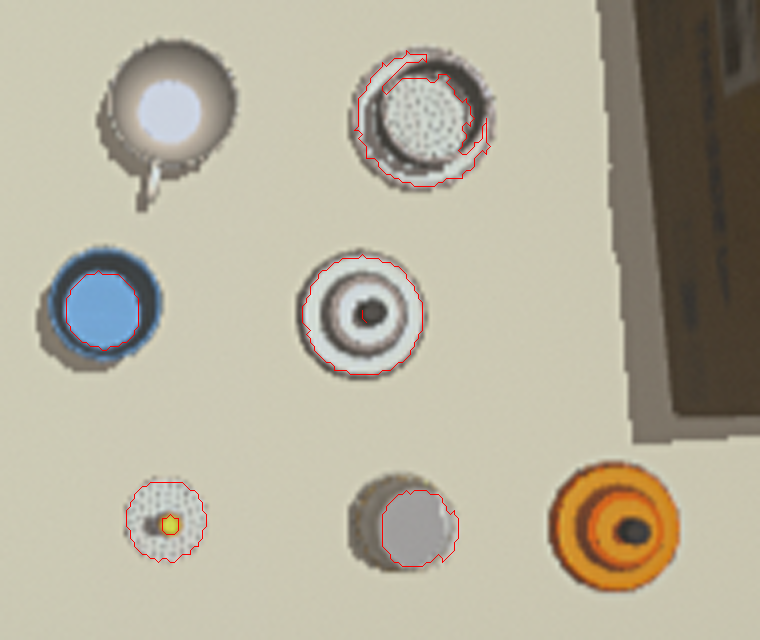

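The crop confirms the steel lid with the black knob at (390,198). The press has its brass knob at (342,250), the chamber is at (406,150), and the glass is at (401,250). Next I'll refine the tumbler and chamber measurements with outer-edge masks and cross-check them in the scene view.

```bash
python3 - <<'E'
from h import *
u8=lambda b:np.uint8(b)*255
def masks(c):
    hsv=cv2.cvtColor(c['bgr'],cv2.COLOR_BGR2HSV).astype(int); return hsv.transpose(2,0,1)
def hull(m,w):
    x0,y0,x1,y1=w; q=np.zeros(m.shape,np.uint8); q[y0:y1,x0:x1]=m[y0:y1,x0:x1]
    q=cv2.morphologyEx(q,cv2.MORPH_OPEN,np.ones((2,2),np.uint8))
    p=np.argwhere(q)[:,::-1]; return cv2.convexHull(p.astype(np.float32))[:,0]
def rep(n,c,k,z,R=None):
    r,e=fitc(cast(c,k,z),R); print(n,(r[:2]*1000).round(1),'R',round(r[2]*1000,1),'res',round(e*1000,2),'px',k.mean(0).round())
t=cam('top'); H,S,V=masks(t)
rep('tumbler top',t,hull(u8((H>95)&(H<125)&(S>45)),(300,170,350,220)),.072)
steel=(S<22)
rep('chamber top',t,hull(u8(steel),(380,125,432,172)),.011)
rep('lid top',t,hull(u8(steel|(V<110)),(368,175,415,222)),.005)
k=blob(u8(V<75),(380,188,402,208)); print('lidknob top z.045',len(k),cast(t,k.mean(0),.045).round(4))
s=cam('scene'); H,S,V=masks(s)
rep('coaster sc',s,blob(u8((H>8)&(H<25)&(V>140)&(S>80)),(245,148,282,178)),.008)
rep('tumbler sc',s,hull(u8((H>95)&(H<125)&(S>45)),(298,180,332,222)),.072)
rep('brass sc',s,hull(u8((S>110)&(H>10)&(H<35)),(270,215,295,245)),.044)
k=blob(u8(V<75),(332,232,354,250)); print('lidknob sc z.043',cast(s,k.mean(0),.043).round(4),len(k))
T=s['bgr'][130:290,225:415]; cv2.imwrite('pics/crop2.png',cv2.resize(T,None,fx=4,fy=4,interpolation=cv2.INTER_CUBIC))
E
```

```text
tumbler top [569.6  59.5] R 31.3 res 0.22 px [326. 197.]
chamber top [ 682.  -133.1] R 40.8 res 0.59 px [405. 150.]
lid top [564.8 -93.8] R 37.1 res 0.32 px [391. 200.]
lidknob top z.045 13 [[ 0.5657 -0.0881]]
coaster sc [528.4 310.9] R 43.0 res 0.99 px [264. 162.]
tumbler sc [571.   51.1] R 30.5 res 0.84 px [314. 198.]
brass sc [447.2  21.7] R 8.4 res 1.03 px [283. 228.]
lidknob sc z.043 [[ 0.5679 -0.0943]] 12
```

View pics/crop2.png

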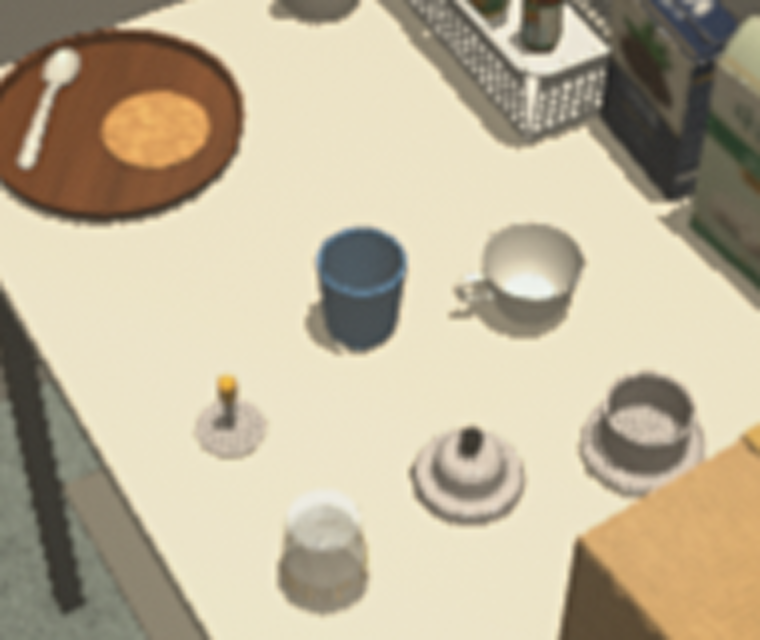

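The scene crop agrees: the tumbler, press, steel lid, chamber, upside-down glass and cup are all where the top view puts them. I'm moving to just above the tumbler, with the fingers along world x (yaw 90).

Call:
drive_tool(moves=[{"x": -160, "y": -115, "z": 0, "rz": 0.4, "fingers": -1}, {"x": -160, "y": -115, "z": 0, "rz": 0.4, "fingers": -1}, {"x": -160, "y": -115, "z": 0, "rz": 0.4, "fingers": -1}, {"x": -320, "y": -230, "z": 0, "rz": 0.8, "fingers": -1}, {"x": -320, "y": -230, "z": 0, "rz": 0.8, "fingers": -1}, {"x": -320, "y": -230, "z": 0, "rz": 0.8, "fingers": -1}, {"x": -320, "y": -230, "z": 0, "rz": 0.8, "fingers": -1}, {"x": -489.3, "y": -351.5, "z": 45, "rz": 1.129, "fingers": -1}, {"x": -489.3, "y": -351.5, "z": 45, "rz": 1.129, "fingers": -1}, {"x": -489.3, "y": -351.5, "z": 45, "rz": 1.129, "fingers": -1}, {"x": -489.3, "y": -351.5, "z": 45, "rz": 1.129, "fingers": -1}, {"x": -489.3, "y": -351.5, "z": 45, "rz": 1.129, "fingers": -1}, {"x": -489.3, "y": -351.5, "z": 45, "rz": 1.129, "fingers": -1}, {"x": -489.3, "y": -351.5, "z": 45, "rz": 1.129, "fingers": -1}], force=15)

```text
invalid input at $.moves[0]: expected keys x, y, z, rx, ry, rz, fingers
```

Call:
drive_tool(moves=[{"x": -160, "y": -115, "z": 0, "rx": 0, "ry": 0, "rz": 0.4, "fingers": -1}, {"x": -160, "y": -115, "z": 0, "rx": 0, "ry": 0, "rz": 0.4, "fingers": -1}, {"x": -160, "y": -115, "z": 0, "rx": 0, "ry": 0, "rz": 0.4, "fingers": -1}, {"x": -320, "y": -230, "z": 0, "rx": 0, "ry": 0, "rz": 0.8, "fingers": -1}, {"x": -320, "y": -230, "z": 0, "rx": 0, "ry": 0, "rz": 0.8, "fingers": -1}, {"x": -320, "y": -230, "z": 0, "rx": 0, "ry": 0, "rz": 0.8, "fingers": -1}, {"x": -320, "y": -230, "z": 0, "rx": 0, "ry": 0, "rz": 0.8, "fingers": -1}, {"x": -489.3, "y": -351.5, "z": 45, "rx": 0, "ry": 0, "rz": 1.129, "fingers": -1}, {"x": -489.3, "y": -351.5, "z": 45, "rx": 0, "ry": 0, "rz": 1.129, "fingers": -1}, {"x": -489.3, "y": -351.5, "z": 45, "rx": 0, "ry": 0, "rz": 1.129, "fingers": -1}, {"x": -489.3, "y": -351.5, "z": 45, "rx": 0, "ry": 0, "rz": 1.129, "fingers": -1}, {"x": -489.3, "y": -351.5, "z": 45, "rx": 0, "ry": 0, "rz": 1.129, "fingers": -1}, {"x": -489.3, "y": -351.5, "z": 45, "rx": 0, "ry": 0, "rz": 1.129, "fingers": -1}, {"x": -489.3, "y": -351.5, "z": 45, "rx": 0, "ry": 0, "rz": 1.129, "fingers": -1}], force=15)

```text
time_s: 2.0
tool_pos: [0.5696, 0.063, 0.1522]
tool_rot: [180.0, -0.1, 90.2]
force: [-0.0, -0.3, -0.2]
grip_width: 0.087
grasp_force: 0.0
```

Call:
drive_tool(moves=[{"x": -1.5, "y": 0, "z": 40, "rx": 0, "ry": 0, "rz": 0, "fingers": -1}, {"x": -1.5, "y": 0, "z": 80, "rx": 0, "ry": 0, "rz": 0, "fingers": -1}, {"x": -1.5, "y": 0, "z": 100, "rx": 0, "ry": 0, "rz": 0, "fingers": -1}, {"x": -1.5, "y": 0, "z": 117, "rx": 0, "ry": 0, "rz": 0, "fingers": -1}, {"x": -1.5, "y": 0, "z": 117, "rx": 0, "ry": 0, "rz": 0, "fingers": -1}, {"x": -1.5, "y": 0, "z": 117, "rx": 0, "ry": 0, "rz": 0, "fingers": -1}, {"x": -1.5, "y": 0, "z": 117, "rx": 0, "ry": 0, "rz": 0, "fingers": -1}])

```text
time_s: 2.88
tool_pos: [0.5709, 0.0594, 0.0361]
tool_rot: [179.9, -0.0, 90.0]
force: [0.9, 0.0, -0.5]
grip_width: 0.087
grasp_force: 0.0
```

Call:
drive_tool(moves=[{"x": 0, "y": 0, "z": 0, "rx": 0, "ry": 0, "rz": 0, "fingers": 0}, {"x": 0, "y": 0, "z": 0, "rx": 0, "ry": 0, "rz": 0, "fingers": 0}, {"x": 0, "y": 0, "z": 0, "rx": 0, "ry": 0, "rz": 0, "fingers": 0}, {"x": 0, "y": 0, "z": 0, "rx": 0, "ry": 0, "rz": 0, "fingers": 0}, {"x": 0, "y": 0, "z": 0, "rx": 0, "ry": 0, "rz": 0, "fingers": 0}, {"x": 0, "y": 0, "z": 0, "rx": 0, "ry": 0, "rz": 0, "fingers": 0}, {"x": 0, "y": 0, "z": 0, "rx": 0, "ry": 0, "rz": 0, "fingers": 0}, {"x": 0, "y": 0, "z": 0, "rx": 0, "ry": 0, "rz": 0, "fingers": 0}], force=15)

```text
time_s: 3.88
tool_pos: [0.5706, 0.0592, 0.0352]
tool_rot: [179.9, -0.0, 90.0]
force: [1.8, 0.2, 2.5]
grip_width: 0.0641
grasp_force: 15.0
```

Call:
drive_tool(moves=[{"x": 0, "y": 0, "z": -15, "rx": 0, "ry": 0, "rz": 0, "fingers": 0}, {"x": 0, "y": 0, "z": -35, "rx": 0, "ry": 0, "rz": 0, "fingers": 0}, {"x": 0, "y": 0, "z": -50, "rx": 0, "ry": 0, "rz": 0, "fingers": 0}, {"x": 20, "y": -3, "z": -50, "rx": 0, "ry": 0, "rz": 0, "fingers": 0}, {"x": 50, "y": -9, "z": -50, "rx": 0, "ry": 0, "rz": 0, "fingers": 0}, {"x": 85, "y": -15, "z": -50, "rx": 0, "ry": 0, "rz": 0, "fingers": 0}, {"x": 125, "y": -22, "z": -50, "rx": 0, "ry": 0, "rz": 0, "fingers": 0}, {"x": 165, "y": -29, "z": -50, "rx": 0, "ry": 0, "rz": 0, "fingers": 0}, {"x": 200, "y": -35, "z": -50, "rx": 0, "ry": 0, "rz": 0, "fingers": 0}, {"x": 230, "y": -40, "z": -50, "rx": 0, "ry": 0, "rz": 0, "fingers": 0}, {"x": 247, "y": -42.5, "z": -50, "rx": 0, "ry": 0, "rz": 0, "fingers": 0}, {"x": 252.3, "y": -43.2, "z": -50, "rx": 0, "ry": 0, "rz": 0, "fingers": 0}, {"x": 252.3, "y": -43.2, "z": -50, "rx": 0, "ry": 0, "rz": 0, "fingers": 0}, {"x": 252.3, "y": -43.2, "z": -50, "rx": 0, "ry": 0, "rz": 0, "fingers": 0}, {"x": 252.3, "y": -43.2, "z": -50, "rx": 0, "ry": 0, "rz": 0, "fingers": 0}])

```text
time_s: 5.75
tool_pos: [0.5272, 0.3103, 0.085]
tool_rot: [180.0, 0.0, 89.9]
force: [-0.3, 0.3, -1.2]
grip_width: 0.0644
grasp_force: 15.0
```

```bash
python3 - <<'E'
from h import *
s=cam('scene'); cv2.imwrite('pics/s3.png',cv2.resize(s['bgr'][70:220,180:370],None,fx=3,fy=3,interpolation=cv2.INTER_CUBIC))
E
```

```text
(no output)
```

View pics/s3.png

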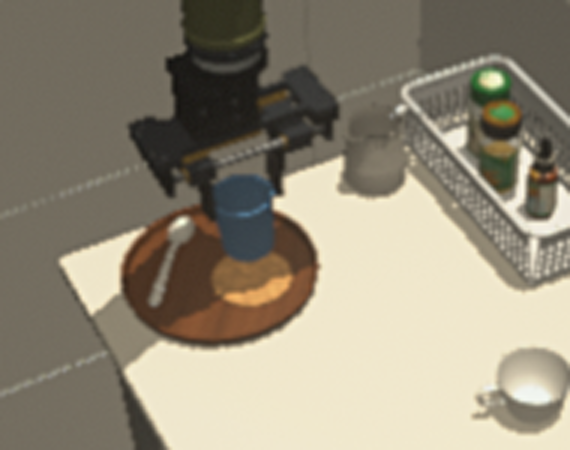

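The tumbler hangs upright over the coaster at crop (250,220). I'm lowering it now.

Call:
drive_tool(moves=[{"x": 0, "y": 0, "z": 15, "rx": 0, "ry": 0, "rz": 0, "fingers": 0}, {"x": 0, "y": 0, "z": 28, "rx": 0, "ry": 0, "rz": 0, "fingers": 0}, {"x": 0, "y": 0, "z": 35, "rx": 0, "ry": 0, "rz": 0, "fingers": 0}, {"x": 0, "y": 0, "z": 38, "rx": 0, "ry": 0, "rz": 0, "fingers": 0}, {"x": 0, "y": 0, "z": 40, "rx": 0, "ry": 0, "rz": 0, "fingers": 0}, {"x": 0, "y": 0, "z": 41, "rx": 0, "ry": 0, "rz": 0, "fingers": 0}, {"x": 0, "y": 0, "z": 41, "rx": 0, "ry": 0, "rz": 0, "fingers": 0}, {"x": 0, "y": 0, "z": 41, "rx": 0, "ry": 0, "rz": 0, "fingers": 0}])

```text
time_s: 6.8
tool_pos: [0.527, 0.3115, 0.0442]
tool_rot: [180.0, -0.0, 90.0]
force: [-0.1, -0.9, -1.2]
grip_width: 0.0647
grasp_force: 15.0
```

Call:
drive_tool(moves=[{"x": 0, "y": 0, "z": 0.6, "rx": 0, "ry": 0, "rz": 0, "fingers": 0}, {"x": 0, "y": 0, "z": 1.2, "rx": 0, "ry": 0, "rz": 0, "fingers": 0}, {"x": 0, "y": 0, "z": 1.2, "rx": 0, "ry": 0, "rz": 0, "fingers": 0}, {"x": 0, "y": 0, "z": 1.2, "rx": 0, "ry": 0, "rz": 0, "fingers": 0}])

```text
time_s: 7.3
tool_pos: [0.527, 0.3117, 0.0431]
tool_rot: [180.0, -0.0, 90.0]
force: [-0.7, 0.4, 3.1]
grip_width: 0.0648
grasp_force: 15.0
```

```bash
python3 - <<'E'
from h import *
s=cam('scene'); cv2.imwrite('pics/s4.png',cv2.resize(s['bgr'][110:190,210:310],None,fx=6,fy=6,interpolation=cv2.INTER_CUBIC))
E
```

```text
(no output)
```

View pics/s4.png

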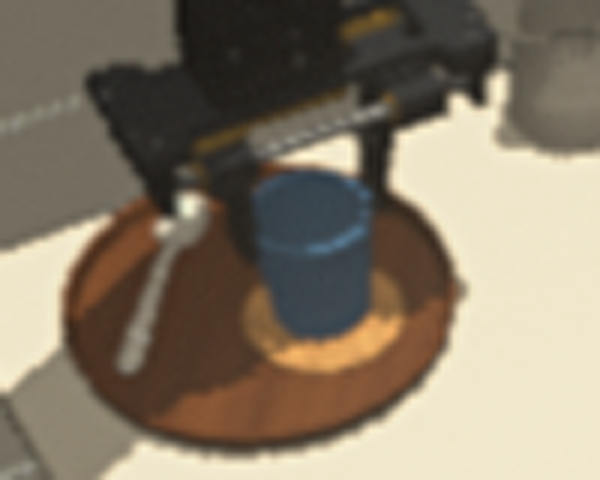

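The tumbler stands on the coaster and the force shows contact. I'll release and rise.

Call:
drive_tool(moves=[{"x": 0, "y": 0, "z": 0, "rx": 0, "ry": 0, "rz": 0, "fingers": -0.6}, {"x": 0, "y": 0, "z": 0, "rx": 0, "ry": 0, "rz": 0, "fingers": -0.8}, {"x": 0, "y": 0, "z": 0, "rx": 0, "ry": 0, "rz": 0, "fingers": -1}, {"x": 0, "y": 0, "z": 0, "rx": 0, "ry": 0, "rz": 0, "fingers": -1}, {"x": 0, "y": 0, "z": 0, "rx": 0, "ry": 0, "rz": 0, "fingers": -1}, {"x": 0, "y": 0, "z": -20, "rx": 0, "ry": 0, "rz": 0, "fingers": -1}, {"x": 0, "y": 0, "z": -60, "rx": 0, "ry": 0, "rz": 0, "fingers": -1}, {"x": 0, "y": 0, "z": -107, "rx": 0, "ry": 0, "rz": 0, "fingers": -1}, {"x": -150, "y": 50, "z": -107, "rx": 0, "ry": 0, "rz": 0, "fingers": -1}, {"x": -150, "y": 50, "z": -107, "rx": 0, "ry": 0, "rz": 0, "fingers": -1}, {"x": -300, "y": 100, "z": -107, "rx": 0, "ry": 0, "rz": 0, "fingers": -1}, {"x": -300, "y": 100, "z": -107, "rx": 0, "ry": 0, "rz": 0, "fingers": -1}, {"x": -300, "y": 100, "z": -107, "rx": 0, "ry": 0, "rz": 0, "fingers": -1}, {"x": -444.8, "y": 155, "z": -107, "rx": 0, "ry": 0, "rz": 0, "fingers": -1}, {"x": -444.8, "y": 155, "z": -107, "rx": 0, "ry": 0, "rz": 0, "fingers": -1}, {"x": -444.8, "y": 155, "z": -107, "rx": 0, "ry": 0, "rz": 0, "fingers": -1}, {"x": -444.8, "y": 155, "z": -107, "rx": 0, "ry": 0, "rz": 0, "fingers": -1}, {"x": -444.8, "y": 155, "z": -107, "rx": 0, "ry": 0, "rz": 0, "fingers": -1}, {"x": -444.8, "y": 155, "z": -107, "rx": 0, "ry": 0, "rz": 0, "fingers": -1}])

```text
time_s: 9.72
tool_pos: [0.6821, -0.1308, 0.1502]
tool_rot: [180.0, -0.1, 90.2]
force: [0.4, 0.7, 0.1]
grip_width: 0.0868
grasp_force: 0.0
```

```bash
python3 - <<'E'
from h import *
t=cam('top'); H,S,V=cv2.cvtColor(t['bgr'],cv2.COLOR_BGR2HSV).astype(int).transpose(2,0,1)
m=np.uint8((H>95)&(H<125)&(S>45))*255
k=cv2.convexHull(blob(m,(190,185,250,245)).astype(np.float32))[:,0]
r,e=fitc(cast(t,k,.080)); print('tumbler',(r*1000).round(1),round(e*1000,2))
cv2.imwrite('pics/t5.png',np.hstack([cv2.resize(t['bgr'][175:275,160:260],None,fx=4,fy=4,interpolation=cv2.INTER_CUBIC),cv2.resize(t['bgr'][100:200,350:450],None,fx=4,fy=4,interpolation=cv2.INTER_CUBIC)]))
E
```

```text
tumbler [527.1 312.8  32.2] 0.59
```

View pics/t5.png

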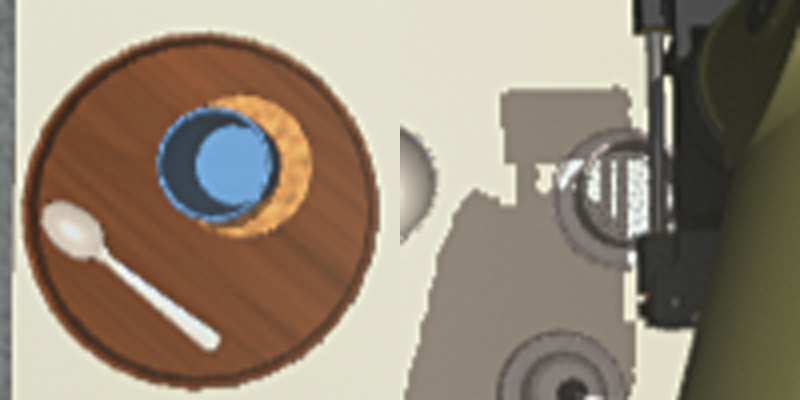

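The tumbler stands centred on the coaster (rim centre 527, 312.5), and the gripper is over the chamber. I'm descending to grip it.

Call:
drive_tool(moves=[{"x": 0, "y": 0, "z": 40, "rx": 0, "ry": 0, "rz": 0, "fingers": -1}, {"x": 0, "y": 0, "z": 80, "rx": 0, "ry": 0, "rz": 0, "fingers": -1}, {"x": 0, "y": 0, "z": 110, "rx": 0, "ry": 0, "rz": 0, "fingers": -1}, {"x": 0, "y": 0, "z": 120, "rx": 0, "ry": 0, "rz": 0, "fingers": -1}, {"x": 0, "y": 0, "z": 126, "rx": 0, "ry": 0, "rz": 0, "fingers": -1}, {"x": 0, "y": 0, "z": 126, "rx": 0, "ry": 0, "rz": 0, "fingers": -1}, {"x": 0, "y": 0, "z": 126, "rx": 0, "ry": 0, "rz": 0, "fingers": -1}, {"x": 0, "y": 0, "z": 126, "rx": 0, "ry": 0, "rz": 0, "fingers": -1}])

```text
time_s: 10.78
tool_pos: [0.6824, -0.1335, 0.0247]
tool_rot: [179.9, 0.0, 90.0]
force: [0.7, -0.1, 0.3]
grip_width: 0.0873
grasp_force: 0.0
```

Call:
drive_tool(moves=[{"x": 0, "y": 0, "z": 0, "rx": 0, "ry": 0, "rz": 0, "fingers": 0}, {"x": 0, "y": 0, "z": 0, "rx": 0, "ry": 0, "rz": 0, "fingers": 0}, {"x": 0, "y": 0, "z": 0, "rx": 0, "ry": 0, "rz": 0, "fingers": 0}, {"x": 0, "y": 0, "z": 0, "rx": 0, "ry": 0, "rz": 0, "fingers": 0}, {"x": 0, "y": 0, "z": 0, "rx": 0, "ry": 0, "rz": 0, "fingers": 0}, {"x": 0, "y": 0, "z": 0, "rx": 0, "ry": 0, "rz": 0, "fingers": 0}, {"x": 0, "y": 0, "z": 0, "rx": 0, "ry": 0, "rz": 0, "fingers": 0}, {"x": 0, "y": 0, "z": 0, "rx": 0, "ry": 0, "rz": 0, "fingers": 0}], force=15)

```text
time_s: 11.78
tool_pos: [0.6818, -0.1334, 0.0237]
tool_rot: [180.0, -0.0, 90.0]
force: [0.1, 0.4, -1.3]
grip_width: 0.0436
grasp_force: 0.0
```

The fingers closed on nothing. I'll look before going on.

```bash
python3 - <<'E'
from h import *
t=cam('top');s=cam('scene')
a=cv2.resize(t['bgr'][80:220,330:470],(400,400),interpolation=cv2.INTER_CUBIC);b=cv2.resize(s['bgr'][160:300,310:450],(400,400),interpolation=cv2.INTER_CUBIC)
cv2.imwrite('pics/p6.png',np.hstack([a,b]))
E
```

```text
(no output)
```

View pics/p6.png

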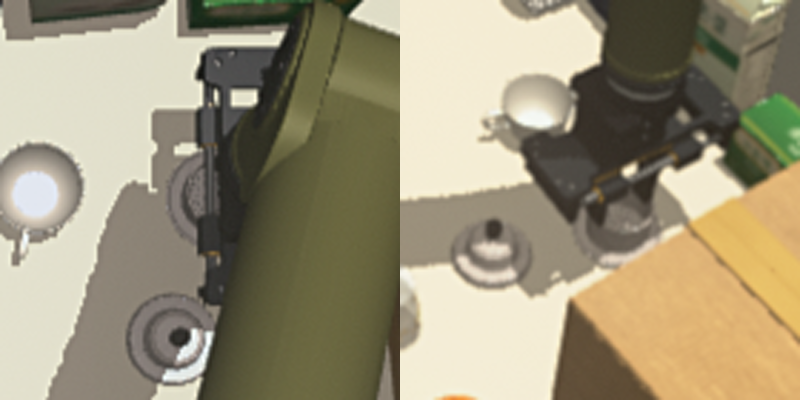

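```bash
python3 - <<'E'
from h import *
t=cam('top');s=cam('scene')
for n,px,z in(('plate',(385.75,239.25),.009),('floor',(385.5,236),.0105),('rim',(387,231),.048)): print(n,cast(s,px,z).round(4))
for c,nm in((t,'top'),(s,'scene')): print(nm,proj(c,np.array([[.682,-.133,.016],[.682+.022,-.133,.016],[.682-.022,-.133,.016],[.682,-.133,.048]])).round(1).tolist())
o=sensors.get_obs(); print(o['grip_width'],o['grasp_force'],o['force'],o['tool_pos'])
cv2.imwrite('pics/p7.png',cv2.resize(s['bgr'][195:265,340:440],(800,560),interpolation=cv2.INTER_CUBIC))
E
```

```text
plate [[ 0.6879 -0.1306]]
floor [[ 0.6929 -0.1219]]
rim [[ 0.6861 -0.1313]]
top [[407.3, 149.9], [407.1, 140.6], [407.4, 159.1], [409.8, 147.9]]
scene [[384.8, 239.2], [391.3, 236.0], [378.1, 242.4], [386.1, 232.0]]
0.043734291957130314 0.0 [ 0.02524947 -0.41531176 -0.21716701] [ 0.68179176 -0.1333299   0.02367325]
```

View pics/p7.png

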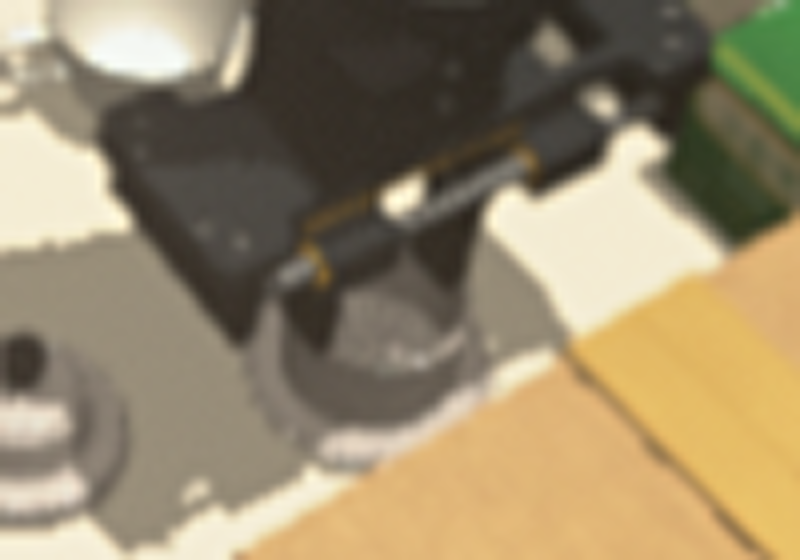

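The gap reads 44 mm with no grip force, and the picture suggests the fingers are not round the cup wall. I'll rise straight up, because nothing is gripped, and look again.

Call:
drive_tool(moves=[{"x": 0, "y": 0, "z": -5, "rx": 0, "ry": 0, "rz": 0, "fingers": 0}, {"x": 0, "y": 0, "z": -15, "rx": 0, "ry": 0, "rz": 0, "fingers": 0}, {"x": 0, "y": 0, "z": -25, "rx": 0, "ry": 0, "rz": 0, "fingers": 0}, {"x": 0, "y": 0, "z": -35, "rx": 0, "ry": 0, "rz": 0, "fingers": 0}, {"x": 0, "y": 0, "z": -45, "rx": 0, "ry": 0, "rz": 0, "fingers": 0}, {"x": 0, "y": 0, "z": -55, "rx": 0, "ry": 0, "rz": 0, "fingers": 0}, {"x": 0, "y": 0, "z": -55, "rx": 0, "ry": 0, "rz": 0, "fingers": 0}])

```text
time_s: 12.85
tool_pos: [0.6826, -0.1335, 0.08]
tool_rot: [179.9, 0.0, 90.0]
force: [0.7, -0.3, 0.7]
grip_width: 0.0431
grasp_force: 0.0
```

```bash
python3 - <<'E'
from h import *
s=cam('scene')
cv2.imwrite('pics/p8.png',cv2.resize(s['bgr'][180:265,340:440],(800,600),interpolation=cv2.INTER_CUBIC))
E
```

View pics/p8.png

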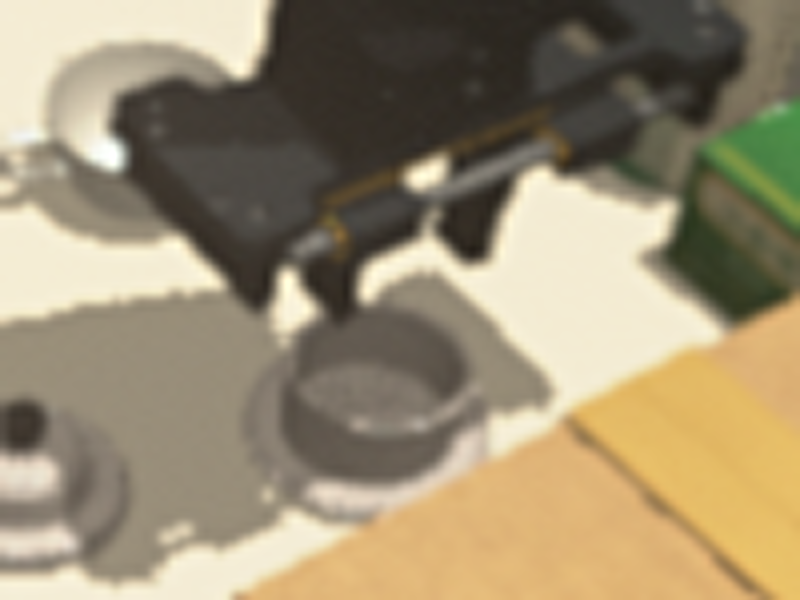

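The chamber is untouched. In both pictures the fingertips appear about 30 mm higher than the stated tool geometry, which also explains the 64 mm grip at the tumbler's rim. I'll check by lowering over clear table, where the tumbler stood, to a claimed tip height of 5 mm.

Call:
drive_tool(moves=[{"x": 60, "y": -35, "z": 0, "rx": 0, "ry": 0, "rz": 0, "fingers": 0}, {"x": 115, "y": -70, "z": 0, "rx": 0, "ry": 0, "rz": 0, "fingers": 0}, {"x": 170, "y": -100, "z": 0, "rx": 0, "ry": 0, "rz": 0, "fingers": 0}, {"x": 193, "y": -112, "z": 0, "rx": 0, "ry": 0, "rz": 0, "fingers": 0}, {"x": 193, "y": -112, "z": 20, "rx": 0, "ry": 0, "rz": 0, "fingers": 0}, {"x": 193, "y": -112, "z": 40, "rx": 0, "ry": 0, "rz": 0, "fingers": 0}, {"x": 193, "y": -112, "z": 55, "rx": 0, "ry": 0, "rz": 0, "fingers": 0}, {"x": 193, "y": -112, "z": 61, "rx": 0, "ry": 0, "rz": 0, "fingers": 0}, {"x": 193, "y": -112, "z": 66, "rx": 0, "ry": 0, "rz": 0, "fingers": 0}, {"x": 193, "y": -112, "z": 66, "rx": 0, "ry": 0, "rz": 0, "fingers": 0}, {"x": 193, "y": -112, "z": 66, "rx": 0, "ry": 0, "rz": 0, "fingers": 0}])

```text
time_s: 14.28
tool_pos: [0.5703, 0.0597, 0.0132]
tool_rot: [179.9, -0.0, 90.0]
force: [0.2, 0.4, 0.5]
grip_width: 0.0432
grasp_force: 0.0
```

```bash
python3 - <<'E'
from h import *
s=cam('scene'); p=proj(s,np.array([[.57+dx,.06-.0095,z] for dx in(-.022,.022) for z in (.005,.038)])); 
a=cv2.resize(s['bgr'][150:235,265:365],(800,680),interpolation=cv2.INTER_CUBIC)
for q in p: cv2.circle(a,tuple(int(v) for v in ((q-[265,150])*8)),4,(0,0,255),-1)
cv2.imwrite('pics/p9.png',cv2.resize(a,(700,595))); print(p.round(1).tolist())
E
```

```text
[[309.1, 215.2], [309.0, 207.7], [322.4, 209.4], [322.5, 201.9]]
```

View pics/p9.png

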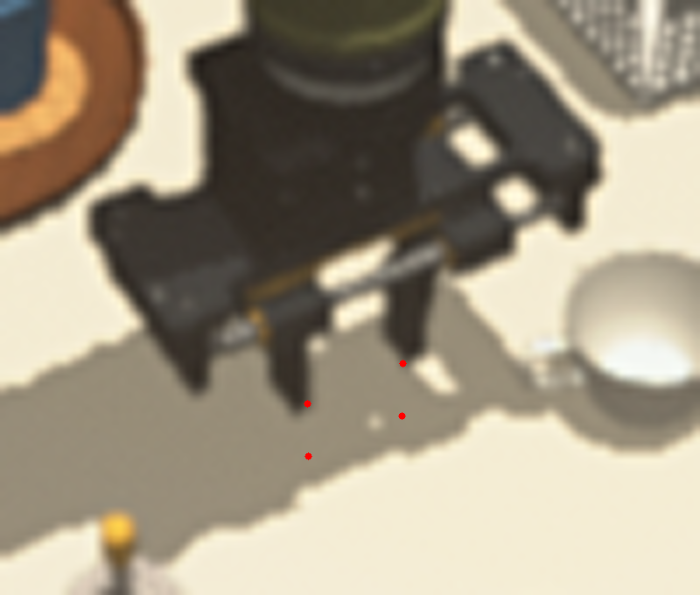

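The dots for z=38 mm coincide with the tips, while the claimed 5 mm is far below. So the fingertips sit about 33 mm higher than the tool reading implies. I'll confirm by a gentle touch on the table.

Call:
drive_tool(moves=[{"x": 0, "y": 0, "z": 10, "rx": 0, "ry": 0, "rz": 0, "fingers": 0}, {"x": 0, "y": 0, "z": 20, "rx": 0, "ry": 0, "rz": 0, "fingers": 0}, {"x": 0, "y": 0, "z": 26, "rx": 0, "ry": 0, "rz": 0, "fingers": 0}, {"x": 0, "y": 0, "z": 30, "rx": 0, "ry": 0, "rz": 0, "fingers": 0}, {"x": 0, "y": 0, "z": 30, "rx": 0, "ry": 0, "rz": 0, "fingers": 0}])

```text
time_s: 14.95
tool_pos: [0.5695, 0.0596, -0.0177]
tool_rot: [-180.0, 0.0, 90.0]
force: [-0.4, 0.2, 1.0]
grip_width: 0.0435
grasp_force: 0.0
```

Call:
drive_tool(moves=[{"x": 0, "y": 0, "z": 1.5, "rx": 0, "ry": 0, "rz": 0, "fingers": 0}, {"x": 0, "y": 0, "z": 3, "rx": 0, "ry": 0, "rz": 0, "fingers": 0}, {"x": 0, "y": 0, "z": 3, "rx": 0, "ry": 0, "rz": 0, "fingers": 0}])

```text
time_s: 15.32
tool_pos: [0.5698, 0.0597, -0.0203]
tool_rot: [180.0, -0.0, 90.0]
force: [0.5, -0.2, 0.7]
grip_width: 0.0435
grasp_force: 0.0
```

Call:
drive_tool(moves=[{"x": 0, "y": 0, "z": 1.5, "rx": 0, "ry": 0, "rz": 0, "fingers": 0}, {"x": 0, "y": 0, "z": 3, "rx": 0, "ry": 0, "rz": 0, "fingers": 0}, {"x": 0, "y": 0, "z": 3, "rx": 0, "ry": 0, "rz": 0, "fingers": 0}])

```text
time_s: 15.7
tool_pos: [0.5696, 0.0597, -0.0235]
tool_rot: [-180.0, 0.0, 90.0]
force: [-0.3, -0.0, 0.2]
grip_width: 0.0436
grasp_force: 0.0
```

Call:
drive_tool(moves=[{"x": 0, "y": 0, "z": 1, "rx": 0, "ry": 0, "rz": 0, "fingers": 0}, {"x": 0, "y": 0, "z": 2, "rx": 0, "ry": 0, "rz": 0, "fingers": 0}, {"x": 0, "y": 0, "z": 2, "rx": 0, "ry": 0, "rz": 0, "fingers": 0}])

```text
time_s: 16.08
tool_pos: [0.5699, 0.0597, -0.0252]
tool_rot: [180.0, -0.0, 90.0]
force: [-0.1, 0.1, 1.7]
grip_width: 0.0437
grasp_force: 0.7
```

Call:
drive_tool(moves=[{"x": 0, "y": 0, "z": 1, "rx": 0, "ry": 0, "rz": 0, "fingers": 0}, {"x": 0, "y": 0, "z": 2, "rx": 0, "ry": 0, "rz": 0, "fingers": 0}, {"x": 0, "y": 0, "z": 2, "rx": 0, "ry": 0, "rz": 0, "fingers": 0}])

```text
time_s: 16.45
tool_pos: [0.5699, 0.0597, -0.0253]
tool_rot: [-180.0, -0.1, 90.0]
force: [-6.6, -1.2, 15.3]
grip_width: 0.0436
grasp_force: 7.8
```

Contact comes at a reading of −25 mm, so tip height = reading + 25 mm, and I'll use that from here. I'm going back to the chamber with tips at 15 mm, a reading of −10.

Call:
drive_tool(moves=[{"x": 0, "y": 0, "z": -30, "rx": 0, "ry": 0, "rz": 0, "fingers": -0.5}, {"x": 0, "y": 0, "z": -85, "rx": 0, "ry": 0, "rz": 0, "fingers": -1}, {"x": -50, "y": 30, "z": -85, "rx": 0, "ry": 0, "rz": 0, "fingers": -1}, {"x": -100, "y": 60, "z": -85, "rx": 0, "ry": 0, "rz": 0, "fingers": -1}, {"x": -150, "y": 88, "z": -85, "rx": 0, "ry": 0, "rz": 0, "fingers": -1}, {"x": -180, "y": 106, "z": -85, "rx": 0, "ry": 0, "rz": 0, "fingers": -1}, {"x": -192.5, "y": 113, "z": -85, "rx": 0, "ry": 0, "rz": 0, "fingers": -1}, {"x": -192.5, "y": 113, "z": -85, "rx": 0, "ry": 0, "rz": 0, "fingers": -1}, {"x": -192.5, "y": 113, "z": -85, "rx": 0, "ry": 0, "rz": 0, "fingers": -1}, {"x": -192.5, "y": 113, "z": -65, "rx": 0, "ry": 0, "rz": 0, "fingers": -1}, {"x": -192.5, "y": 113, "z": -45, "rx": 0, "ry": 0, "rz": 0, "fingers": -1}, {"x": -192.5, "y": 113, "z": -30, "rx": 0, "ry": 0, "rz": 0, "fingers": -1}, {"x": -192.5, "y": 113, "z": -22, "rx": 0, "ry": 0, "rz": 0, "fingers": -1}, {"x": -192.5, "y": 113, "z": -18, "rx": 0, "ry": 0, "rz": 0, "fingers": -1}, {"x": -192.5, "y": 113, "z": -18, "rx": 0, "ry": 0, "rz": 0, "fingers": -1}, {"x": -192.5, "y": 113, "z": -18, "rx": 0, "ry": 0, "rz": 0, "fingers": -1}])

```text
time_s: 18.45
tool_pos: [0.6834, -0.1331, -0.0086]
tool_rot: [179.9, 0.0, 90.0]
force: [0.2, -0.2, -0.6]
grip_width: 0.0874
grasp_force: 0.0
```

Call:
drive_tool(moves=[{"x": 0, "y": 0, "z": 0, "rx": 0, "ry": 0, "rz": 0, "fingers": 0}, {"x": 0, "y": 0, "z": 0, "rx": 0, "ry": 0, "rz": 0, "fingers": 0}, {"x": 0, "y": 0, "z": 0, "rx": 0, "ry": 0, "rz": 0, "fingers": 0}, {"x": 0, "y": 0, "z": 0, "rx": 0, "ry": 0, "rz": 0, "fingers": 0}, {"x": 0, "y": 0, "z": 0, "rx": 0, "ry": 0, "rz": 0, "fingers": 0}, {"x": 0, "y": 0, "z": 0, "rx": 0, "ry": 0, "rz": 0, "fingers": 0}, {"x": 0, "y": 0, "z": 0, "rx": 0, "ry": 0, "rz": 0, "fingers": 0}], force=15)

```text
time_s: 19.32
tool_pos: [0.6832, -0.1327, -0.0091]
tool_rot: [180.0, -0.0, 90.0]
force: [1.0, 0.4, 1.9]
grip_width: 0.0597
grasp_force: 15.0
```

Call:
drive_tool(moves=[{"x": 0, "y": 0, "z": -20, "rx": 0, "ry": 0, "rz": 0, "fingers": 0}, {"x": 0, "y": 0, "z": -60, "rx": 0, "ry": 0, "rz": 0, "fingers": 0}, {"x": 0, "y": 0, "z": -95, "rx": 0, "ry": 0, "rz": 0, "fingers": 0}, {"x": 0, "y": 0, "z": -110, "rx": 0, "ry": 0, "rz": 0, "fingers": 0}, {"x": 30, "y": -10, "z": -110, "rx": 0, "ry": 0, "rz": 0, "fingers": 0}, {"x": 75, "y": -26, "z": -110, "rx": 0, "ry": 0, "rz": 0, "fingers": 0}, {"x": 125, "y": -44, "z": -110, "rx": 0, "ry": 0, "rz": 0, "fingers": 0}, {"x": 175, "y": -61, "z": -110, "rx": 0, "ry": 0, "rz": 0, "fingers": 0}, {"x": 225, "y": -79, "z": -110, "rx": 0, "ry": 0, "rz": 0, "fingers": 0}, {"x": 275, "y": -96, "z": -110, "rx": 0, "ry": 0, "rz": 0, "fingers": 0}, {"x": 325, "y": -114, "z": -110, "rx": 0, "ry": 0, "rz": 0, "fingers": 0}, {"x": 375, "y": -131, "z": -110, "rx": 0, "ry": 0, "rz": 0, "fingers": 0}, {"x": 415, "y": -145, "z": -110, "rx": 0, "ry": 0, "rz": 0, "fingers": 0}, {"x": 437, "y": -153, "z": -110, "rx": 0, "ry": 0, "rz": 0, "fingers": 0}, {"x": 445.5, "y": -156, "z": -110, "rx": 0, "ry": 0, "rz": 0, "fingers": 0}, {"x": 445.5, "y": -156, "z": -110, "rx": 0, "ry": 0, "rz": 0, "fingers": 0}, {"x": 445.5, "y": -156, "z": -110, "rx": 0, "ry": 0, "rz": 0, "fingers": 0}, {"x": 445.5, "y": -156, "z": -110, "rx": 0, "ry": 0, "rz": 0, "fingers": 0}])

```text
time_s: 21.58
tool_pos: [0.5275, 0.3111, 0.1008]
tool_rot: [180.0, 0.0, 89.9]
force: [-0.2, 0.2, 0.3]
grip_width: 0.0599
grasp_force: 15.0
```

```bash
python3 - <<'E'
from h import *
s=cam('scene')
print(sensors.get_obs()['tool_pos'])
cv2.imwrite('pics/p10.png',cv2.resize(s['bgr'][90:190,200:320],(720,600),interpolation=cv2.INTER_CUBIC))
E
```

```text
[0.52741039 0.31138189 0.10073897]
```

View pics/p10.png

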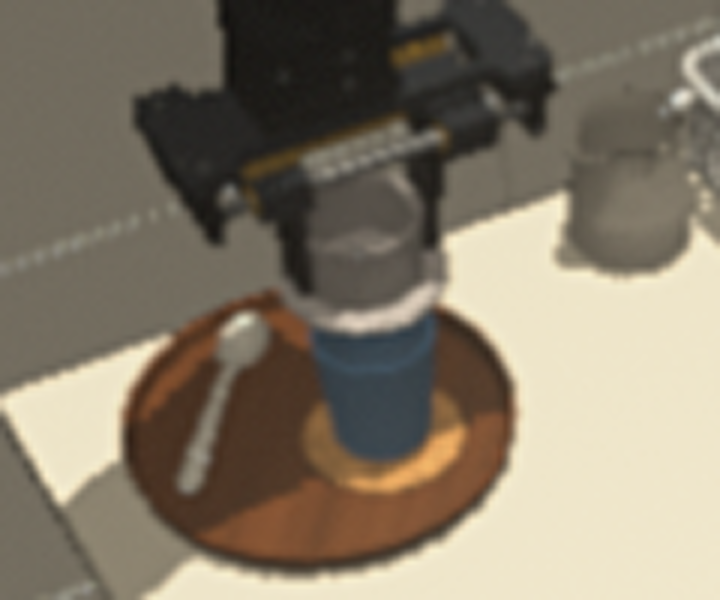

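The chamber hangs level above the tumbler. I'm lowering it into the mouth.

Call:
drive_tool(moves=[{"x": 0, "y": 0, "z": 10, "rx": 0, "ry": 0, "rz": 0, "fingers": 0}, {"x": 0, "y": 0, "z": 20, "rx": 0, "ry": 0, "rz": 0, "fingers": 0}, {"x": 0, "y": 0, "z": 26, "rx": 0, "ry": 0, "rz": 0, "fingers": 0}, {"x": 0, "y": 0, "z": 29, "rx": 0, "ry": 0, "rz": 0, "fingers": 0}, {"x": 0, "y": 0, "z": 32, "rx": 0, "ry": 0, "rz": 0, "fingers": 0}, {"x": 0, "y": 0, "z": 34, "rx": 0, "ry": 0, "rz": 0, "fingers": 0}, {"x": 0, "y": 0, "z": 34, "rx": 0, "ry": 0, "rz": 0, "fingers": 0}, {"x": 0, "y": 0, "z": 34, "rx": 0, "ry": 0, "rz": 0, "fingers": 0}])

```text
time_s: 22.62
tool_pos: [0.5269, 0.3127, 0.0669]
tool_rot: [180.0, -0.0, 90.0]
force: [-0.4, 0.5, 0.3]
grip_width: 0.0598
grasp_force: 15.0
```

Call:
drive_tool(moves=[{"x": 0, "y": 0, "z": 1, "rx": 0, "ry": 0, "rz": 0, "fingers": 0}, {"x": 0, "y": 0, "z": 2, "rx": 0, "ry": 0, "rz": 0, "fingers": 0}, {"x": 0, "y": 0, "z": 2, "rx": 0, "ry": 0, "rz": 0, "fingers": 0}, {"x": 0, "y": 0, "z": 2, "rx": 0, "ry": 0, "rz": 0, "fingers": 0}])

```text
time_s: 23.12
tool_pos: [0.5269, 0.3127, 0.0648]
tool_rot: [180.0, -0.0, 90.0]
force: [0.2, -0.5, -0.7]
grip_width: 0.0602
grasp_force: 15.0
```

Call:
drive_tool(moves=[{"x": 0, "y": 0, "z": 0.7, "rx": 0, "ry": 0, "rz": 0, "fingers": 0}, {"x": 0, "y": 0, "z": 0.7, "rx": 0, "ry": 0, "rz": 0, "fingers": 0}, {"x": 0, "y": 0, "z": 0.7, "rx": 0, "ry": 0, "rz": 0, "fingers": 0}])

```text
time_s: 23.5
tool_pos: [0.5269, 0.3128, 0.0647]
tool_rot: [180.0, -0.0, 90.0]
force: [-0.7, -1.6, 6.4]
grip_width: 0.0597
grasp_force: 15.0
```

The chamber is seated at the expected height with 6 N contact. I'll release, rise and go over the press.

Call:
drive_tool(moves=[{"x": 0, "y": 0, "z": 0, "rx": 0, "ry": 0, "rz": 0, "fingers": -0.5}, {"x": 0, "y": 0, "z": 0, "rx": 0, "ry": 0, "rz": 0, "fingers": -0.8}, {"x": 0, "y": 0, "z": 0, "rx": 0, "ry": 0, "rz": 0, "fingers": -1}, {"x": 0, "y": 0, "z": 0, "rx": 0, "ry": 0, "rz": 0, "fingers": -1}, {"x": 0, "y": 0, "z": 0, "rx": 0, "ry": 0, "rz": 0, "fingers": -1}, {"x": 0, "y": 0, "z": -10, "rx": 0, "ry": 0, "rz": 0, "fingers": -1}, {"x": 0, "y": 0, "z": -35, "rx": 0, "ry": 0, "rz": 0, "fingers": -1}, {"x": 0, "y": 0, "z": -65, "rx": 0, "ry": 0, "rz": 0, "fingers": -1}, {"x": 0, "y": 0, "z": -70, "rx": 0, "ry": 0, "rz": 0, "fingers": -1}, {"x": -50, "y": -14, "z": -70, "rx": 0, "ry": 0, "rz": 0, "fingers": -0.5}, {"x": -100, "y": -28, "z": -70, "rx": 0, "ry": 0, "rz": 0, "fingers": 0}, {"x": -150, "y": -42, "z": -60, "rx": 0, "ry": 0, "rz": 0, "fingers": 0}, {"x": -200, "y": -56, "z": -40, "rx": 0, "ry": 0, "rz": 0, "fingers": 0}, {"x": -250, "y": -70, "z": -20, "rx": 0, "ry": 0, "rz": 0, "fingers": 0}, {"x": -280, "y": -78, "z": 0, "rx": 0, "ry": 0, "rz": 0, "fingers": 0}, {"x": -288, "y": -80.5, "z": 5, "rx": 0, "ry": 0, "rz": 0, "fingers": 0}, {"x": -288, "y": -80.5, "z": 5, "rx": 0, "ry": 0, "rz": 0, "fingers": 0}, {"x": -288, "y": -80.5, "z": 5, "rx": 0, "ry": 0, "rz": 0, "fingers": 0}, {"x": -288, "y": -80.5, "z": 5, "rx": 0, "ry": 0, "rz": 0, "fingers": 0}])

```text
time_s: 25.88
tool_pos: [0.4471, 0.0259, 0.0595]
tool_rot: [179.9, -0.0, 90.1]
force: [0.0, 0.0, 0.1]
grip_width: 0.0435
grasp_force: 0.0
```

```bash
python3 - <<'E'
from h import *
s=cam('scene');t=cam('top')
H,S,V=cv2.cvtColor(t['bgr'],cv2.COLOR_BGR2HSV).astype(int).transpose(2,0,1)
m=np.uint8((S<40)&(V>60))*255
a=cv2.resize(s['bgr'][100:200,210:310],(400,400),interpolation=cv2.INTER_CUBIC)
b=cv2.resize(t['bgr'][180:250,180:250],(400,400),interpolation=cv2.INTER_CUBIC)
cv2.imwrite('pics/p11.png',np.hstack([a,b]))
k=cv2.convexHull(blob(m,(195,190,245,240)).astype(np.float32))[:,0]
r,e=fitc(cast(t,k,.084)); print('plate',(r*1000).round(1),round(e*1000,2))
E
```

```text
plate [525.3 314.6  42. ] 0.32
```

View pics/p11.png

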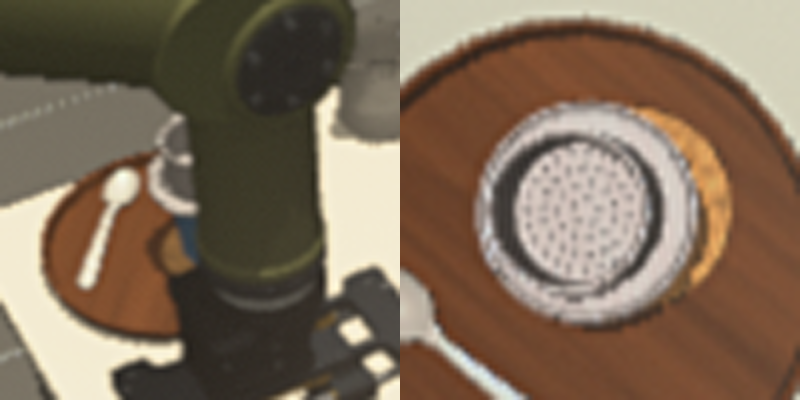

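The chamber is seated level, with its plate centred at about (526, 313.5). I'm descending on the press knob with tips at 36 mm.

Call:
drive_tool(moves=[{"x": 0, "y": -0.5, "z": 20, "rx": 0, "ry": 0, "rz": 0, "fingers": 0}, {"x": 0, "y": -0.5, "z": 38, "rx": 0, "ry": 0, "rz": 0, "fingers": 0}, {"x": 0, "y": -0.5, "z": 48.5, "rx": 0, "ry": 0, "rz": 0, "fingers": 0}, {"x": 0, "y": -0.5, "z": 48.5, "rx": 0, "ry": 0, "rz": 0, "fingers": 0}, {"x": 0, "y": -0.5, "z": 48.5, "rx": 0, "ry": 0, "rz": 0, "fingers": 0}, {"x": 0, "y": -0.5, "z": 48.5, "rx": 0, "ry": 0, "rz": 0, "fingers": 0.5}, {"x": 0, "y": -0.5, "z": 48.5, "rx": 0, "ry": 0, "rz": 0, "fingers": 1}, {"x": 0, "y": -0.5, "z": 48.5, "rx": 0, "ry": 0, "rz": 0, "fingers": 1}, {"x": 0, "y": -0.5, "z": 48.5, "rx": 0, "ry": 0, "rz": 0, "fingers": 1}, {"x": 0, "y": -0.5, "z": 48.5, "rx": 0, "ry": 0, "rz": 0, "fingers": 1}, {"x": 0, "y": -0.5, "z": 48.5, "rx": 0, "ry": 0, "rz": 0, "fingers": 1}, {"x": 0, "y": -0.5, "z": 48.5, "rx": 0, "ry": 0, "rz": 0, "fingers": 1}], force=12)

```text
time_s: 27.48
tool_pos: [0.4457, 0.0246, 0.0104]
tool_rot: [-180.0, -0.0, 90.0]
force: [-0.0, -0.5, -0.4]
grip_width: 0.0137
grasp_force: 12.0
```

Call:
drive_tool(moves=[{"x": 0, "y": 0, "z": -15, "rx": 0, "ry": 0, "rz": 0, "fingers": 1}, {"x": 0, "y": 0, "z": -50, "rx": 0, "ry": 0, "rz": 0, "fingers": 1}, {"x": 0, "y": 0, "z": -95, "rx": 0, "ry": 0, "rz": 0, "fingers": 1}, {"x": 0, "y": 0, "z": -130, "rx": 0, "ry": 0, "rz": 0, "fingers": 1}, {"x": 15, "y": 4, "z": -140, "rx": 0, "ry": 0, "rz": 0, "fingers": 1}, {"x": 45, "y": 13, "z": -140, "rx": 0, "ry": 0, "rz": 0, "fingers": 1}, {"x": 85, "y": 24, "z": -140, "rx": 0, "ry": 0, "rz": 0, "fingers": 1}, {"x": 130, "y": 37, "z": -140, "rx": 0, "ry": 0, "rz": 0, "fingers": 1}, {"x": 175, "y": 49, "z": -140, "rx": 0, "ry": 0, "rz": 0, "fingers": 1}, {"x": 215, "y": 60, "z": -140, "rx": 0, "ry": 0, "rz": 0, "fingers": 1}, {"x": 250, "y": 70, "z": -140, "rx": 0, "ry": 0, "rz": 0, "fingers": 1}, {"x": 272, "y": 76, "z": -140, "rx": 0, "ry": 0, "rz": 0, "fingers": 1}, {"x": 283, "y": 79.5, "z": -140, "rx": 0, "ry": 0, "rz": 0, "fingers": 1}, {"x": 288.4, "y": 81, "z": -140, "rx": 0, "ry": 0, "rz": 0, "fingers": 1}, {"x": 288.4, "y": 81, "z": -140, "rx": 0, "ry": 0, "rz": 0, "fingers": 1}, {"x": 288.4, "y": 81, "z": -140, "rx": 0, "ry": 0, "rz": 0, "fingers": 1}, {"x": 288.4, "y": 81, "z": -140, "rx": 0, "ry": 0, "rz": 0, "fingers": 1}, {"x": 288.4, "y": 81, "z": -140, "rx": 0, "ry": 0, "rz": 0, "fingers": 1}])

```text
time_s: 29.72
tool_pos: [0.5269, 0.3127, 0.1507]
tool_rot: [180.0, -0.0, 90.0]
force: [0.1, -0.1, -1.1]
grip_width: 0.0132
grasp_force: 12.0
```

```bash
python3 - <<'E'
from h import *
s=cam('scene'); print(sensors.get_obs()['tool_pos'])
cv2.imwrite('pics/p12.png',cv2.resize(s['bgr'][90:180,205:305],(760,600),interpolation=cv2.INTER_CUBIC))
E
```

```text
[0.52685258 0.3127972  0.15067433]
```

View pics/p12.png

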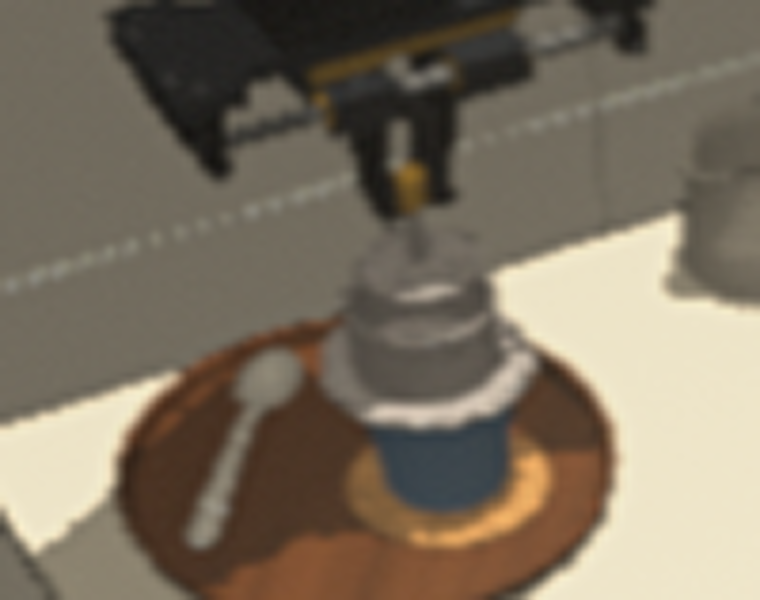

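The press hangs upright over the chamber, with the disc at crop (415,262) on the stack's axis. Lowering in stages; the picture allowance is now used up, so I'll go by numbers.

Call:
drive_tool(moves=[{"x": 0, "y": 0, "z": 8, "rx": 0, "ry": 0, "rz": 0, "fingers": 1}, {"x": 0, "y": 0, "z": 13, "rx": 0, "ry": 0, "rz": 0, "fingers": 1}, {"x": 0, "y": 0, "z": 18, "rx": 0, "ry": 0, "rz": 0, "fingers": 1}, {"x": 0, "y": 0, "z": 22, "rx": 0, "ry": 0, "rz": 0, "fingers": 1}, {"x": 0, "y": 0, "z": 26, "rx": 0, "ry": 0, "rz": 0, "fingers": 1}, {"x": 0, "y": 0, "z": 26, "rx": 0, "ry": 0, "rz": 0, "fingers": 1}])

```text
time_s: 30.52
tool_pos: [0.5266, 0.3129, 0.1241]
tool_rot: [-180.0, 0.0, 90.0]
force: [-0.3, -0.4, -0.8]
grip_width: 0.0137
grasp_force: 12.0
```

Call:
drive_tool(moves=[{"x": 0, "y": 0, "z": 6, "rx": 0, "ry": 0, "rz": 0, "fingers": 1}, {"x": 0, "y": 0, "z": 12, "rx": 0, "ry": 0, "rz": 0, "fingers": 1}, {"x": 0, "y": 0, "z": 18, "rx": 0, "ry": 0, "rz": 0, "fingers": 1}, {"x": 0, "y": 0, "z": 23, "rx": 0, "ry": 0, "rz": 0, "fingers": 1}, {"x": 0, "y": 0, "z": 27, "rx": 0, "ry": 0, "rz": 0, "fingers": 1}, {"x": 0, "y": 0, "z": 28.5, "rx": 0, "ry": 0, "rz": 0, "fingers": 1}, {"x": 0, "y": 0, "z": 28.5, "rx": 0, "ry": 0, "rz": 0, "fingers": 1}, {"x": 0, "y": 0, "z": 28.5, "rx": 0, "ry": 0, "rz": 0, "fingers": 1}])

```text
time_s: 31.52
tool_pos: [0.527, 0.3131, 0.0962]
tool_rot: [180.0, -0.0, 90.0]
force: [0.9, -0.2, -0.9]
grip_width: 0.0131
grasp_force: 12.0
```

Call:
drive_tool(moves=[{"x": 0, "y": 0, "z": 1, "rx": 0, "ry": 0, "rz": 0, "fingers": 1}, {"x": 0, "y": 0, "z": 2, "rx": 0, "ry": 0, "rz": 0, "fingers": 1}, {"x": 0, "y": 0, "z": 2, "rx": 0, "ry": 0, "rz": 0, "fingers": 1}, {"x": 0, "y": 0, "z": 2, "rx": 0, "ry": 0, "rz": 0, "fingers": 1}])

```text
time_s: 32.02
tool_pos: [0.5272, 0.3132, 0.0945]
tool_rot: [179.9, -0.0, 90.0]
force: [0.6, -0.5, 2.3]
grip_width: 0.0135
grasp_force: 12.0
```

Press is on the floor (contact at the expected height). I'll open only to about 19 mm and rise.

Call:
drive_tool(moves=[{"x": 0, "y": 0, "z": 0, "rx": 0, "ry": 0, "rz": 0, "fingers": 0.62}, {"x": 0, "y": 0, "z": 0, "rx": 0, "ry": 0, "rz": 0, "fingers": 0.57}, {"x": 0, "y": 0, "z": 0, "rx": 0, "ry": 0, "rz": 0, "fingers": 0.57}, {"x": 0, "y": 0, "z": 0, "rx": 0, "ry": 0, "rz": 0, "fingers": 0.57}, {"x": 0, "y": 0, "z": -4, "rx": 0, "ry": 0, "rz": 0, "fingers": 0.57}, {"x": 0, "y": 0, "z": -12, "rx": 0, "ry": 0, "rz": 0, "fingers": 0.57}, {"x": 0, "y": 0, "z": -25, "rx": 0, "ry": 0, "rz": 0, "fingers": 0.57}, {"x": 0, "y": 0, "z": -50, "rx": 0, "ry": 0, "rz": 0, "fingers": 0.4}, {"x": 0, "y": 0, "z": -50, "rx": 0, "ry": 0, "rz": 0, "fingers": 0}, {"x": -60, "y": 5, "z": -50, "rx": 0, "ry": 0, "rz": 0, "fingers": 0}, {"x": -120, "y": 10, "z": -50, "rx": 0, "ry": 0, "rz": 0, "fingers": 0}, {"x": -180, "y": 15, "z": -50, "rx": 0, "ry": 0, "rz": 0, "fingers": 0}, {"x": -200, "y": 17, "z": -50, "rx": 0, "ry": 0, "rz": 0, "fingers": 0}, {"x": -200, "y": 17, "z": -50, "rx": 0, "ry": 0, "rz": 0, "fingers": 0}])

```text
time_s: 33.78
tool_pos: [0.5438, 0.1119, 0.1439]
tool_rot: [-180.0, -0.0, 89.8]
force: [0.1, 1.2, -0.9]
grip_width: 0.0437
grasp_force: 0.0
```

```bash
python3 - <<'E'
from h import *
t=cam('top'); s=cam('scene'); u8=lambda b:np.uint8(b)*255
def hsv(c): return cv2.cvtColor(c['bgr'],cv2.COLOR_BGR2HSV).astype(int).transpose(2,0,1)
H,S,V=hsv(t)
def cen(c,V,w,th,z):
    x0,y0,x1,y1=w; k=np.argwhere(V[y0:y1,x0:x1]<th)[:,::-1]+[x0,y0]; return len(k),k.mean(0).round(1),(cast(c,k.mean(0),z)[0]*1000).round(1)
for th in(55,70,85): print('lid knob top',th,cen(t,V,(382,190,403,208),th,.045))
b=u8((H>15)&(H<35)&(S>110)&(V>110)); 
k=np.argwhere(b[200:232,200:232])[:,::-1]+200; print('brass in top',len(k),k.mean(0),(cast(t,k.mean(0),.1285)*1000).round(1)) if len(k) else print('no brass')
# plate / chamber
k=cv2.convexHull(blob(u8((S<40)&(V>60)),(195,190,245,240)).astype(np.float32))[:,0]; r,e=fitc(cast(t,k,.084)); print('plate',(r*1000).round(1),round(e*1000,2))
h2,s2,v2=hsv(s)
for th in(55,70,85): print('lid knob scene',th,cen(s,v2,(332,232,354,250),th,.043))
m=u8((S<22)|(V<110)); k=cv2.convexHull(blob(m,(368,175,415,222)).astype(np.float32))[:,0]; r,e=fitc(cast(t,k,.006)); print('skirt',(r*1000).round(1),round(e*1000,2))
print(V[188:212:2,380:405:2])
E
```

```text
lid knob top 55 (0, array([nan, nan]), array([nan, nan]))
lid knob top 70 (7, array([390.9, 198.6]), array([565.5, -88.5]))
lid knob top 85 (20, array([391.8, 198. ]), array([566.8, -90.6]))
brass in top 37 [210.         215.16216216] [[528.  310.2]]
plate [525.3 314.5  42.1] 0.33
lid knob scene 55 (0, array([nan, nan]), array([nan, nan]))
lid knob scene 70 (6, array([342.2, 240.2]), array([567.7, -94.8]))
lid knob scene 85 (17, array([342.2, 239.9]), array([568.2, -94.3]))
skirt [567.2 -91.3  36.9] 0.33
[[216 226 227 184 145 132 145 161 224 224 214 201 219]
 [226 227 118 120 166 174 183 168 147 222 225 213 185]
 [229 124 131 176 224 227 226 228 210 155 221 226 156]
 [197 101 174 230 228 231 168 191 231 203 132 227 216]
 [132 105 176 227 229  68  81  83 160 230 166 226 221]
 [109 125 197 227 138  62  93  89 103 231 167 226 224]
 [127 102 165 229 140  77  68  86 215 229 166 225 225]
 [152  90 161 224 229 213 210 230 227 187 128 229 220]
 [229  96 118 160 221 228 226 227 185 166 209 226 169]
 [227 214  92 109 159 175 176 158 125 146 226 224 156]
 [227 227 215 172  92 101 104 117 206 227 226 153 215]
 [112 210 227 226 221 224 212 228 226 224 146 202 220]]<stdin>:6: RuntimeWarning: Mean of empty slice.
  ret = um.true_divide(
```

The press's brass knob measures (528, 310) at the seated height, so it stands upright in the chamber. The lid is at about (567, −92.5), and I'm going over it.

Call:
drive_tool(moves=[{"x": -60, "y": 7, "z": 20, "rx": 0, "ry": 0, "rz": 0, "fingers": 0}, {"x": -120, "y": 14, "z": 45, "rx": 0, "ry": 0, "rz": 0, "fingers": 0}, {"x": -175, "y": 20, "z": 70, "rx": 0, "ry": 0, "rz": 0, "fingers": 0}, {"x": -205.5, "y": 23, "z": 80, "rx": 0, "ry": 0, "rz": 0, "fingers": 0}, {"x": -205.5, "y": 23, "z": 80, "rx": 0, "ry": 0, "rz": 0, "fingers": 0}, {"x": -205.5, "y": 23, "z": 80, "rx": 0, "ry": 0, "rz": 0, "fingers": 0}, {"x": -205.5, "y": 23, "z": 80, "rx": 0, "ry": 0, "rz": 0, "fingers": 0}, {"x": -205.5, "y": 23, "z": 80, "rx": 0, "ry": 0, "rz": 0, "fingers": 0}])

```text
time_s: 34.88
tool_pos: [0.5673, -0.0907, 0.0643]
tool_rot: [180.0, -0.0, 90.1]
force: [-0.3, 0.0, 0.5]
grip_width: 0.0432
grasp_force: 0.0
```

Call:
drive_tool(moves=[{"x": -1, "y": 0, "z": 20, "rx": 0, "ry": 0, "rz": 0, "fingers": 0}, {"x": -1, "y": 0, "z": 40, "rx": 0, "ry": 0, "rz": 0, "fingers": 0}, {"x": -1, "y": 0, "z": 52.5, "rx": 0, "ry": 0, "rz": 0, "fingers": 0}, {"x": -1, "y": 0, "z": 52.5, "rx": 0, "ry": 0, "rz": 0, "fingers": 0}, {"x": -1, "y": 0, "z": 52.5, "rx": 0, "ry": 0, "rz": 0, "fingers": 0}, {"x": -1, "y": 0, "z": 52.5, "rx": 0, "ry": 0, "rz": 0, "fingers": 0.5}, {"x": -1, "y": 0, "z": 52.5, "rx": 0, "ry": 0, "rz": 0, "fingers": 1}, {"x": -1, "y": 0, "z": 52.5, "rx": 0, "ry": 0, "rz": 0, "fingers": 1}, {"x": -1, "y": 0, "z": 52.5, "rx": 0, "ry": 0, "rz": 0, "fingers": 1}, {"x": -1, "y": 0, "z": 52.5, "rx": 0, "ry": 0, "rz": 0, "fingers": 1}, {"x": -1, "y": 0, "z": 52.5, "rx": 0, "ry": 0, "rz": 0, "fingers": 1}, {"x": -1, "y": 0, "z": 52.5, "rx": 0, "ry": 0, "rz": 0, "fingers": 1}], force=12)

```text
time_s: 36.38
tool_pos: [0.5671, -0.0934, 0.0117]
tool_rot: [180.0, -0.0, 90.0]
force: [0.3, 1.3, 1.6]
grip_width: 0.0154
grasp_force: 12.0
```

Call:
drive_tool(moves=[{"x": 0, "y": 0, "z": -15, "rx": 0, "ry": 0, "rz": 0, "fingers": 1}, {"x": 0, "y": 0, "z": -55, "rx": 0, "ry": 0, "rz": 0, "fingers": 1}, {"x": 0, "y": 0, "z": -105, "rx": 0, "ry": 0, "rz": 0, "fingers": 1}, {"x": 0, "y": 0, "z": -145, "rx": 0, "ry": 0, "rz": 0, "fingers": 1}, {"x": 10, "y": -1, "z": -160, "rx": 0, "ry": 0, "rz": 0, "fingers": 1}, {"x": 40, "y": -4, "z": -160, "rx": 0, "ry": 0, "rz": 0, "fingers": 1}, {"x": 85, "y": -8, "z": -160, "rx": 0, "ry": 0, "rz": 0, "fingers": 1}, {"x": 135, "y": -13, "z": -160, "rx": 0, "ry": 0, "rz": 0, "fingers": 1}, {"x": 185, "y": -18, "z": -160, "rx": 0, "ry": 0, "rz": 0, "fingers": 1}, {"x": 235, "y": -23, "z": -160, "rx": 0, "ry": 0, "rz": 0, "fingers": 1}, {"x": 285, "y": -28, "z": -160, "rx": 0, "ry": 0, "rz": 0, "fingers": 1}, {"x": 330, "y": -33, "z": -160, "rx": 0, "ry": 0, "rz": 0, "fingers": 1}, {"x": 368, "y": -37, "z": -160, "rx": 0, "ry": 0, "rz": 0, "fingers": 1}, {"x": 393, "y": -39.5, "z": -160, "rx": 0, "ry": 0, "rz": 0, "fingers": 1}, {"x": 404, "y": -40.5, "z": -160, "rx": 0, "ry": 0, "rz": 0, "fingers": 1}, {"x": 406.2, "y": -40.6, "z": -160, "rx": 0, "ry": 0, "rz": 0, "fingers": 1}, {"x": 406.2, "y": -40.6, "z": -160, "rx": 0, "ry": 0, "rz": 0, "fingers": 1}, {"x": 406.2, "y": -40.6, "z": -160, "rx": 0, "ry": 0, "rz": 0, "fingers": 1}, {"x": 406.2, "y": -40.6, "z": -160, "rx": 0, "ry": 0, "rz": 0, "fingers": 1}])

```text
time_s: 38.75
tool_pos: [0.5266, 0.3119, 0.1717]
tool_rot: [180.0, -0.0, 89.9]
force: [0.1, -0.2, -0.5]
grip_width: 0.0155
grasp_force: 12.0
```

Call:
drive_tool(moves=[{"x": 0, "y": 0, "z": 12, "rx": 0, "ry": 0, "rz": 0, "fingers": 1}, {"x": 0, "y": 0, "z": 22, "rx": 0, "ry": 0, "rz": 0, "fingers": 1}, {"x": 0, "y": 0, "z": 30, "rx": 0, "ry": 0, "rz": 0, "fingers": 1}, {"x": 0, "y": 0, "z": 34, "rx": 0, "ry": 0, "rz": 0, "fingers": 1}, {"x": 0, "y": 0, "z": 34, "rx": 0, "ry": 0, "rz": 0, "fingers": 1}, {"x": 0, "y": 0, "z": 34, "rx": 0, "ry": 0, "rz": 0, "fingers": 1}])

```text
time_s: 39.5
tool_pos: [0.5265, 0.3129, 0.1378]
tool_rot: [180.0, -0.0, 90.0]
force: [0.6, -0.6, -1.0]
grip_width: 0.0152
grasp_force: 12.0
```

Call:
drive_tool(moves=[{"x": 0, "y": 0, "z": 2, "rx": 0, "ry": 0, "rz": 0, "fingers": 1}, {"x": 0, "y": 0, "z": 4, "rx": 0, "ry": 0, "rz": 0, "fingers": 1}, {"x": 0, "y": 0, "z": 6, "rx": 0, "ry": 0, "rz": 0, "fingers": 1}, {"x": 0, "y": 0, "z": 8, "rx": 0, "ry": 0, "rz": 0, "fingers": 1}, {"x": 0, "y": 0, "z": 8, "rx": 0, "ry": 0, "rz": 0, "fingers": 1}])

```text
time_s: 40.12
tool_pos: [0.5261, 0.3126, 0.1292]
tool_rot: [-180.0, 0.0, 90.0]
force: [-0.4, -0.3, -1.0]
grip_width: 0.0159
grasp_force: 12.0
```

Call:
drive_tool(moves=[{"x": 0, "y": 0, "z": 1.5, "rx": 0, "ry": 0, "rz": 0, "fingers": 1}, {"x": 0, "y": 0, "z": 3, "rx": 0, "ry": 0, "rz": 0, "fingers": 1}, {"x": 0, "y": 0, "z": 4.5, "rx": 0, "ry": 0, "rz": 0, "fingers": 1}, {"x": 0, "y": 0, "z": 4.5, "rx": 0, "ry": 0, "rz": 0, "fingers": 1}, {"x": 0, "y": 0, "z": 4.5, "rx": 0, "ry": 0, "rz": 0, "fingers": 1}])

```text
time_s: 40.75
tool_pos: [0.5263, 0.3128, 0.1252]
tool_rot: [180.0, -0.0, 90.0]
force: [0.1, -0.3, -0.7]
grip_width: 0.0155
grasp_force: 12.0
```

The skirt is 8.5 mm below the rim with no side force. I'll lower it the last bit.

Call:
drive_tool(moves=[{"x": 0, "y": 0, "z": 0.8, "rx": 0, "ry": 0, "rz": 0, "fingers": 1}, {"x": 0, "y": 0, "z": 1.6, "rx": 0, "ry": 0, "rz": 0, "fingers": 1}, {"x": 0, "y": 0, "z": 1.6, "rx": 0, "ry": 0, "rz": 0, "fingers": 1}, {"x": 0, "y": 0, "z": 1.6, "rx": 0, "ry": 0, "rz": 0, "fingers": 1}])

```text
time_s: 41.25
tool_pos: [0.5268, 0.3132, 0.125]
tool_rot: [179.9, -0.1, 90.0]
force: [-2.0, -0.7, 7.1]
grip_width: 0.0153
grasp_force: 12.0
```

Seated, with contact at the expected 125. I'll release, rise and back off, then check by numbers.

Call:
drive_tool(moves=[{"x": 0, "y": 0, "z": 0, "rx": 0, "ry": 0, "rz": 0, "fingers": 0.5}, {"x": 0, "y": 0, "z": 0, "rx": 0, "ry": 0, "rz": 0, "fingers": 0.2}, {"x": 0, "y": 0, "z": 0, "rx": 0, "ry": 0, "rz": 0, "fingers": 0}, {"x": 0, "y": 0, "z": 0, "rx": 0, "ry": 0, "rz": 0, "fingers": 0}, {"x": 0, "y": 0, "z": -10, "rx": 0, "ry": 0, "rz": 0, "fingers": 0}, {"x": 0, "y": 0, "z": -35, "rx": 0, "ry": 0, "rz": 0, "fingers": 0}, {"x": 0, "y": 0, "z": -70, "rx": 0, "ry": 0, "rz": 0, "fingers": 0}, {"x": -60, "y": 0, "z": -70, "rx": 0, "ry": 0, "rz": 0, "fingers": 0}, {"x": -120, "y": 0, "z": -70, "rx": 0, "ry": 0, "rz": 0, "fingers": 0}, {"x": -180, "y": -10, "z": -70, "rx": 0, "ry": 0, "rz": 0, "fingers": 0}, {"x": -240, "y": -20, "z": -70, "rx": 0, "ry": 0, "rz": 0, "fingers": 0}, {"x": -270, "y": -30, "z": -70, "rx": 0, "ry": 0, "rz": 0, "fingers": 0}, {"x": -270, "y": -30, "z": -70, "rx": 0, "ry": 0, "rz": 0, "fingers": 0}, {"x": -270, "y": -30, "z": -70, "rx": 0, "ry": 0, "rz": 0, "fingers": 0}])

```text
time_s: 43.0
tool_pos: [0.4966, 0.0439, 0.194]
tool_rot: [179.9, -0.1, 90.1]
force: [0.3, 0.5, 0.2]
grip_width: 0.0434
grasp_force: 0.0
```

```bash
python3 - <<'E'
from h import *
t=cam('top'); u8=lambda b:np.uint8(b)*255
H,S,V=cv2.cvtColor(t['bgr'],cv2.COLOR_BGR2HSV).astype(int).transpose(2,0,1)
k=cv2.convexHull(blob(u8((S<40)&(V>60)),(195,190,245,240)).astype(np.float32))[:,0]; r,e=fitc(cast(t,k,.084)); print('plate',(r*1000).round(1),round(e*1000,2))
p=proj(t,np.array([[.5268,.3132,.158]]))[0]; x,y=p.round().astype(int); w=V[y-8:y+9,x-8:x+9]
q=np.argwhere(w<85)[:,::-1]+[x-8,y-8]; print('lid knob z.158 expected',p.round(1),'dark',len(q),(cast(t,q.mean(0),.158)*1000).round(1) if len(q) else '')
# change vs first picture at bystanders
a=cv2.imread('pics/top0.png'); d=cv2.absdiff(a,t['bgr']).max(2)
for n,w in dict(spoon=(168,222,218,266),glass=(385,235,415,265),cup=(325,130,360,172),tray=(165,225,190,250),tin=(165,115,200,155)).items(): print(n,np.percentile(d[w[1]:w[3],w[0]:w[2]],[50,95]))
print(w and V[y-20:y+21:2,x-20:x+21:2])
E
```

```text
plate [525.1 315.   42.4] 0.51
lid knob z.158 expected [205.5 215.6] dark 46 [[524.4 313.1]]
spoon [  7. 117.]
glass [ 9.   95.05]
cup [11. 13.]
tray [ 7. 12.]
tin [ 8. 13.]
[[116 114 113 116 114 114 122 122 125 125 123 130 131 133 127 124 125 117
  122 127 123]
 [114 113 114 113 116 114 113 122 120 127 135 176 136 142 142 151 147 144
  111 117 122]
 [109 114 114 114 114 118 116 112 141 141 144 172 164 133 142 138 173 158
  209 219 185]
 [111 111 115 115 114 114 114 138 191 209 218 218 218 218 215 199 124 156
  180 158 203]
 [115 113 111 113 113 109 131 209 215 219 218 214 216 217 219 218 215 149
  129 202 160]
 [119 117 112 113 111 116 210 216 214 139 129 114 101 104 155 214 219 219
  168 135 211]
 [118 121 117 112 124 209 213 187 160 166 190 183 172 156 104 107 213 217
  221 123 175]
 [109 118 120 115 180 209 208 156 201 216 217 216 218 204 164 101 109 219
  219 180 102]
 [105 105 113 113 204 208 167 194 221 220 222 219 216 218 194 160  90 176
  218 223  95]
 [107 108 103 115 205 212 162 219 156  62  56  58 220 213 216 167  94 102
  218 218 117]
 [109 109 109 103 206 213 154 223  6
[... 243 characters left out ...]
7 107 208 209 161 166 214 219 201 217 216 217 160 123  82 209
  216 208  95]
 [111 120 114 105 145 212 216 120 167 213 218 217 209 162 161  81 145 218
  219 156 101]
 [106 110 119 113 106 209 215 207 114 131 151 151 155 108  81 143 219 216
  199  94 132]
 [118 109 110 119 113 117 208 214 218 196 111 108  93 139 200 218 217 217
  111 111 165]
 [115 118 109 111 119 113 132 194 215 212 215 218 217 217 215 219 174 114
  113 145 139]
 [107 118 119 113 110 116 116 101 158 197 215 213 214 212 196 156 119 114
  156 131 122]
 [ 86 111 116 119 115 109 114 118 111 124 107 112 117 100  94 100 155 137
   88  76 117]
 [ 97 108 110 116 119 115 110 114 120 116 110 130 122 114 119  92  75  76
  108 113 116]]
```

```bash
python3 - <<'E'
from h import *
for n in('top','scene'):
    a=cv2.imread(f'pics/{n}0.png'); c=cam(n); b=c['bgr']
    W=dict(top=dict(spoon=(166,222,217,266),glass=(383,233,418,268)),scene=dict(spoon=(226,138,247,176),glass=(290,248,320,285)))[n]
    for k,(x0,y0,x1,y1) in W.items():
        o=[]
        for im in(a,b):
            h=cv2.cvtColor(im,cv2.COLOR_BGR2HSV).astype(int)[y0:y1,x0:x1]; m=(h[...,1]<60)&(h[...,2]>110) if k=='spoon' else h[...,1]<22
            q=np.argwhere(m)[:,::-1]+[x0,y0]; o.append((len(q),q.mean(0).round(1).tolist()))
        d=cv2.absdiff(a,b).max(2)[y0:y1,x0:x1]>40; q=np.argwhere(d)+[y0,x0]; print(n,k,o,'diff n',len(q),q.min(0) if len(q) else '',q.max(0) if len(q) else '')
E
```

```text
top spoon [(515, [182.0, 248.0]), (751, [189.5, 241.6])] diff n 270 [222 193] [236 216]
top glass [(312, [404.0, 251.6]), (314, [404.0, 251.6])] diff n 258 [233 383] [267 393]
scene spoon [(193, [234.6, 149.6]), (193, [234.6, 149.5])] diff n 0  
scene glass [(69, [304.4, 255.7]), (85, [304.6, 255.7])] diff n 0
```

The spoon and glass haven't moved: the top-view differences are only the new stack and the arm's shadow. Handing in.

```bash
python3 -c "from cell import workorder; print(workorder.sign_off())"
```

```text
the job is handed in; nothing more can be done
None
```

The phin is laid up on the coaster in the order asked (tumbler, chamber, press, lid) and handed in at about 43 s; the pictures show the spoon and glass unmoved and no change at the cup, but sign-off returned no verdict.

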